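# Take the drum pack off its display peg

### The arm

A 6-joint arm with a two-finger parallel gripper is mounted at the origin on a cart in front of the work surface, level with it; the furniture and walls round the work are solid. World frame = base frame: x ahead of the robot, y to its left, z up, the work surface at z = 0. Lengths are in m, angles in rad, forces in N, time in s.
With the tool pointing down it reaches from about 0.35 to 0.85 m from the base axis. Payload 8.1 kg.
Tool frame: the origin (TCP) lies where the fingers leave the gripper's body, on its centre line; the fingertips stand 84 mm ahead of it and the grasp point (between the pads) lies 65 mm ahead of it; z points along the fingers, y is the line along which they close (so a half turn about z gives the same grasp; the last joint's range is limited). The gripper opens to 93 mm and grips with 3 to 60 N. Pads are 15 mm wide; open, the fingers measure 128 mm over their backs; the gripper's body (75 mm by 188 mm) begins 65 mm behind the grasp point.
Start: joints at [-1.352, 0.13, 1.488, -0, 1.523, -0.085], TCP at [0.18, -0.573, 0.303] pointing down, gripper open.
Joint ranges: [-2.96, 2.96], [-0.89, 2.26], [0.02, 2.5], [-1.34, 4.48], [0, 2.73], [-2.66, 2.66]. Speed limits (rad/s): [2.39, 2.39, 2.79, 3.14, 3.14, 3.14].

### API

Orientations are given as a rotation vector (axis times angle).
In Python, from plant import robot gives the robot as it stands.
- The arm moves only by the shell command python3 -m jog 'ROWS' [FORCE]. ROWS is text: rows parted by semicolons, each of 5 numbers parted by spaces: the opening, from 0 (shut) to 1 (fully open), then the shift along the tool's x, y, z in m, then the turn about the tool's z in degrees. A call has 1 to 10 rows; each row shifts and turns the commanded pose from where the row before left it, along the tool's axes as they then stand; what a row does not reach is not made up. A row lasts 1/12 s, in which the tool goes at most 41.7 mm and 7.16 degrees, less where a joint would pass 70% of its speed; a pose out of reach is approached as far as the arm can. A call with a gripper value outside its range is refused whole. The fingers move at their own pace and stop on an object; FORCE is the grip in N (left out, the last holds). Time passes only in rows, so rows that do not move let the fingers close. It gives the time, the measured TCP pose, the force, the opening and the grip force at its end, in the units of the state.
- robot.read_state(): the state, without advancing time (a new reading comes with each control period).
- robot.read_camera(name): name is "scene" or "top" or "wrist"; returns a dict with "color" (480x640x3 uint8, red, green, blue), "intrinsics" (3x3 intrinsics, pixels), "k1" (the pictures are not rectified: a ray, as slopes to the right and down, at radius r is drawn at 1 + k1 r^2 times it, then the intrinsics apply), "pose" (4x4, takes a point from camera to world coordinates); the wrist camera has in their place "tool_from_camera" (4x4, takes a point from camera to tool coordinates, whose origin is the TCP and whose axes are the flange's). Camera axes: x right, y down, z forward; pixel columns grow to the right and rows downward; lengths in m; the calibration is good to about 2 mm. A picture is of the moment at which its call begins: read the wrist's pose just before it. There is no depth.
- robot.close_job(): hands the job in; it is judged then, once.
The state is a dict: "t": time; "q": joint angles; "dq": joint speeds; "joint_torque": joint torques, N m; "tool_pos": TCP position; "orientation": TCP orientation; "force": force on the tool from outside, world axes, zero at the start; "wrist_torque": the same for the moment, N m; "opening": finger opening in m; "gripper_force": force on a finger pad.
Only numpy, scipy, OpenCV 4.12 (cv2) and the standard library are available. Lean on these libraries where they do the work, as an engineer would, in place of code of your own. Each camera call takes 0.05 s, during which the arm holds its last target. There are 200 camera calls.

### The job

Take the pack with the round drum off its peg on the display stand: lift it so that its hang hole clears the peg's upturned tip and slide it off towards the front. Stand the pack upright in the shallow steel tray, let go of it, and leave the pack with the square box hanging on its peg.

Things in the scene. Friction and masses are not known exactly. Their poses are not given: they have to be found in the camera images.
- drum_pack: Pack to take, 60 g: grey drum 45 mm diameter, white cap (48 mm, top 50 mm up), and on it a rigid white hang tab 44 mm wide (y), 8 thick (x), top 146 mm up. Tab hole 28 wide, from 58 to 98 mm up; the 48 mm of tab above it is solid, to grip. Hangs upright on one of two pegs, tab square across the peg. Origin: centre of the drum's underside, z up.
- box_pack: The other pack, stays on the other peg: same hang tab, but with a square-cornered grey box 40 x 46 mm, white lid 43 x 49 mm, 50 mm high, in place of the drum. Origin: centre of its underside, z up.
- display_stand: Fixed steel stand. Origin: on the table below the mid front of its rail (top z 140 mm, 250 long along y). 6 mm round pegs at y +55 and -55 run along -x, tops z 140, level to x -66, then turn up to tip x -83, top z 152. Packs hang with underside z 42, x -45 to -28; raised 12 to 34 mm they slide off along -x. Base plate x -50 to 20, 10 high; a bottle (top z 70) on it at x -30, y 0.
- tray: Loose shallow steel tray, 90 mm (its x) by 150 mm (its y), 16 mm high, walls 3 mm, inner floor 3 mm above its underside; 0.7 kg. Lies flat in front of the stand. Origin: centre of its underside, z up.
Not all that is in view belongs to the job. Several things have the shape of the tray; the one meant has the colours described above.

How it is judged:
By the outcome, as a careful person would: the job done as asked, in the order asked, and still so for the second after the job is handed in, with the robot touching nothing.
It also fails if it takes over 38 s, if anything falls off the work surface, if the arm or the gripper's body presses on something with over 40 N, if the wrist force passes 120 N, or if a joint passes its speed limit or range.

## Working session

There is one attempt and no reset: what is moved stays moved. The work goes in short steps, Python scripts to look and compute and a shell command to move; the robot and the scene stay as the last step left them, time stands still between calls to the robot, and variables do not carry over. Pictures are saved under pics/ and viewed, at most 10 in all, crops included, and the job is handed in when it is done.

```bash
ls; mkdir -p pics
cat > h.py <<'E'
import numpy as np,cv2
from plant import robot
from scipy.spatial.transform import Rotation as R
def cam(n):
    s=robot.read_state(); c=robot.read_camera(n)
    if 'pose' in c: c['T']=np.array(c['pose'])
    else:
        T=np.eye(4);T[:3,:3]=R.from_rotvec(s['orientation']).as_matrix();T[:3,3]=s['tool_pos'];c['T']=T@np.array(c['tool_from_camera'])
    return c
def dist(c):return np.array([c['k1'],0,0,0,0.])
def ray(c,px):
    p=cv2.undistortPoints(np.array([[px]],float),np.array(c['intrinsics']),dist(c))[0,0]
    d=c['T'][:3,:3]@np.array([p[0],p[1],1]);return c['T'][:3,3],d/np.linalg.norm(d)
def onz(c,px,z):
    o,d=ray(c,px);return o+d*(z-o[2])/d[2]
def proj(c,P):
    Ti=np.linalg.inv(c['T']);return cv2.projectPoints(np.array(P,float).reshape(-1,1,3),cv2.Rodrigues(Ti[:3,:3])[0],Ti[:3,3],np.array(c['intrinsics']),dist(c))[0][:,0]
E
python3 - <<'E'
from h import *
import pickle
for n in('scene','top'):
    c=cam(n);pickle.dump(c,open(n+'.pkl','wb'));cv2.imwrite(f'pics/{n}.png',c['color'][:,:,::-1]);print(c['T'].round(3),c['intrinsics'],c['k1'])
s=robot.read_state();print(s['t'],R.from_rotvec(s['orientation']).as_matrix().round(3),s['opening'])
E
```

```text
pics
[[-0.843 -0.359  0.402  0.169]
 [-0.539  0.575 -0.616  0.666]
 [-0.01  -0.735 -0.678  0.65 ]
 [ 0.     0.     0.     1.   ]] [[536.9766405    0.         317.02793463]
 [  0.         536.9766405  231.05717115]
 [  0.           0.           1.        ]] -0.02919231357916593
[[ 0.018 -0.996  0.092  0.435]
 [-0.999 -0.02  -0.027  0.144]
 [ 0.029 -0.092 -0.995  0.908]
 [ 0.     0.     0.     1.   ]] [[478.73607628   0.         322.15908473]
 [  0.         478.73607628 241.86615984]
 [  0.           0.           1.        ]] -0.011277221626997258
0.1 [[ 0.954  0.299 -0.   ]
 [ 0.299 -0.954  0.002]
 [ 0.    -0.002 -1.   ]] 0.09271275225715524
```

View pics/scene.png

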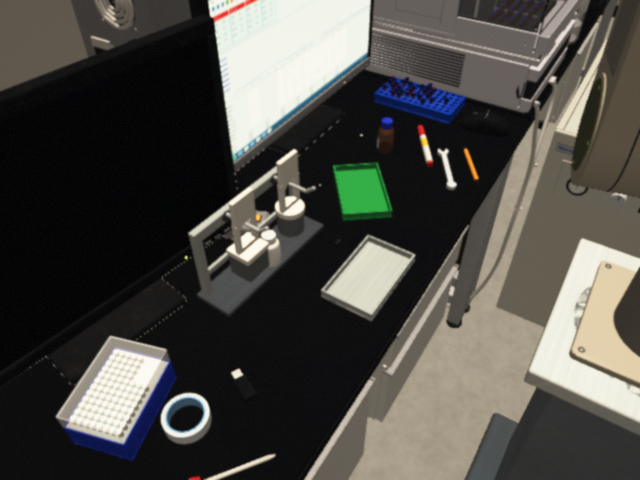

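View pics/top.png

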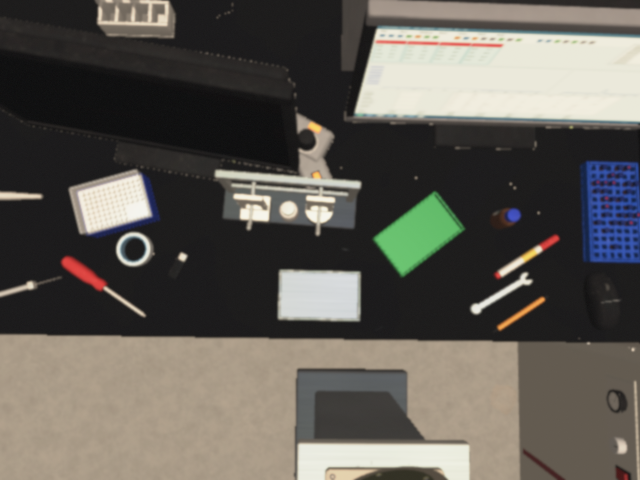

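The top view shows the box pack at about (254,207) and the drum pack, with its round cap, at (318,208). The steel tray is at (320,295). Lookalikes: the green tray at (419,234) is the wrong colour, the bottle cap at (289,210) is on the stand base, and the box pack at (254,207) is square. I choose the drum pack at (318,208) and will check it in one close crop.

Run:
```python
import pickle
from h import *
t=pickle.load(open('top.pkl','rb'));s=pickle.load(open('scene.pkl','rb'))
a=cv2.resize(t['color'][160:330,205:375,::-1],(595,595),interpolation=cv2.INTER_CUBIC)[:, :400+195]
cv2.imwrite('pics/t2.png',a)
b=cv2.resize(s['color'][140:325,185:425,::-1],(800,617),interpolation=cv2.INTER_CUBIC)[:600]
cv2.imwrite('pics/s2.png',b)
```

```text
(no output)
```

View pics/t2.png

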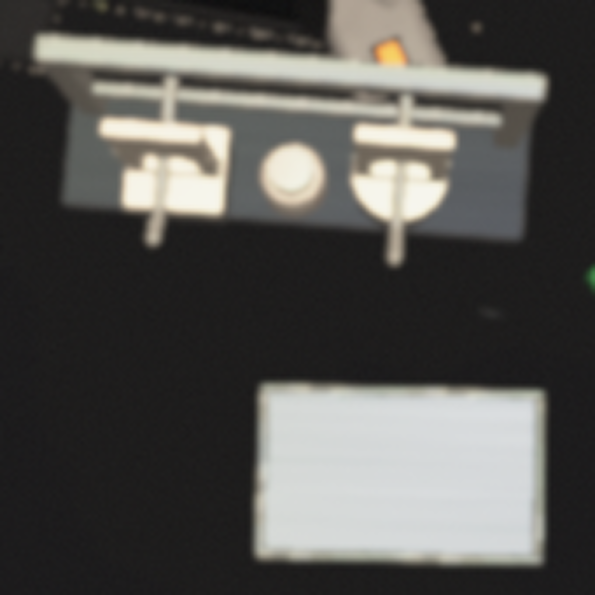

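View pics/s2.png

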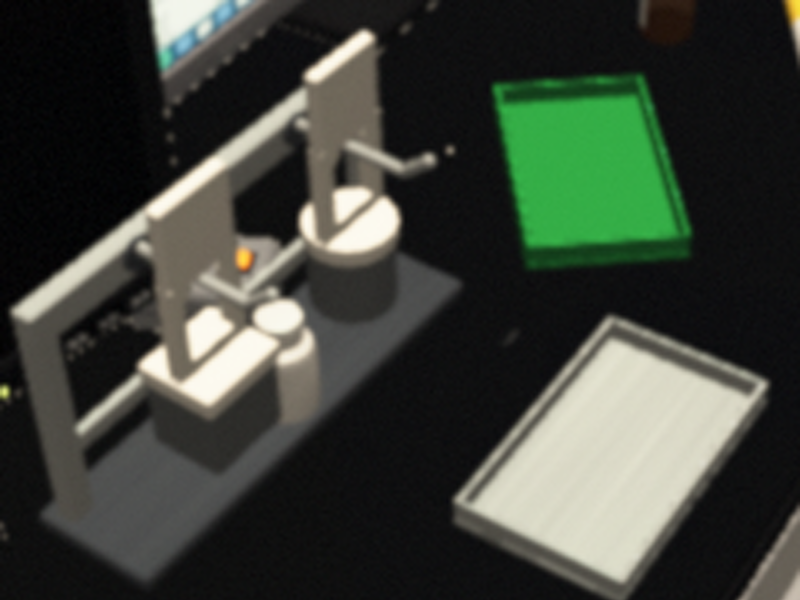

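The crops confirm it. The drum pack has a round cap and hangs on the right-hand (−y) peg, with its tab top near top-crop (405,138). The steel tray is grey-white with corners at (262,384), (546,390), (544,563) and (256,560). Next I fit the poses.

```bash
cat > fit.py <<'E'
import pickle
from h import *
from scipy.optimize import least_squares
t=pickle.load(open('top.pkl','rb'));s=pickle.load(open('scene.pkl','rb'))
T=lambda u,v:((u+.5)/3.5-.5+205,(v+.5)/3.5-.5+160)
S=lambda u,v:((u+.5)/3.333-.5+185,(v+.5)/3.333-.5+140)
def fit(obs,x0):
    def pose(p,P): return np.r_[np.array([[np.cos(p[2]),-np.sin(p[2])],[np.sin(p[2]),np.cos(p[2])]])@P[:2]+p[:2],P[2]]
    f=lambda p:np.concatenate([proj(c,pose(p,np.array(P)))[0]-px for c,px,P in obs])
    r=least_squares(f,x0);print(r.x.round(4),np.degrees(r.x[2]).round(2));print(r.fun.reshape(-1,2).round(1).tolist());return r.x
print('stand');fit([(t,T(37,62),(0,.125,.14)),(t,T(545,99),(0,-.125,.14)),(t,T(152,244),(-.083,.055,.150)),(t,T(394,264),(-.083,-.055,.150)),(s,S(30,322),(0,.125,.14)),(s,S(435,159),(-.083,-.055,.149)),(s,S(276,293),(-.083,.055,.149))],[.55,.1,0])
print('pack');fit([(t,T(355,148),(-.004,.022,.188)),(t,T(456,151),(-.004,-.022,.188)),(t,T(355,126),(.004,.022,.188)),(t,T(456,131),(.004,-.022,.188)),(s,S(308,80),(-.004,.022,.188)),(s,S(377,38),(-.004,-.022,.188))],[.5,.1,0])
print('tray');fit([(t,T(258,383),(.045,.075,.016)),(t,T(546,389),(.045,-.075,.016)),(t,T(544,564),(-.045,-.075,.016)),(t,T(254,561),(-.045,.075,.016)),(s,S(610,317),(.045,-.075,.016)),(s,S(769,383),(-.045,-.075,.016)),(s,S(454,503),(.045,.075,.016)),(s,S(623,585),(-.045,.075,.016))],[.35,.1,0])
E
python3 fit.py; python3 -c "
from plant import robot;s=robot.read_state();print(s)"
```

```text
stand
[ 0.6038  0.181  -0.0606] -3.47
[[-4.3, -2.1], [3.7, 0.1], [0.4, -0.7], [0.3, -0.8], [-1.5, 1.0], [1.5, 0.6], [2.5, 0.6]]
pack
[ 0.5687  0.1296 -0.0676] -3.87
[[-1.1, -2.4], [-1.2, -0.7], [-0.6, -1.3], [-0.8, -0.1], [3.9, 0.0], [1.6, -1.2]]
tray
[ 0.4201  0.1255 -0.0032] -0.18
[[-0.1, 0.1], [-1.8, 0.2], [-1.9, -1.1], [-0.3, -1.8], [0.7, -0.6], [0.6, -0.7], [1.0, -0.7], [1.3, -0.8]]
{'t': 0.1, 'q': array([-1.35237788e+00,  1.31106218e-01,  1.48919812e+00, -9.52354570e-06,
        1.52302122e+00, -8.53934067e-02]), 'dq': array([-1.25461768e-04, -1.29855903e-03, -3.52417788e-03, -9.13731077e-05,
       -1.89819342e-03, -2.03774570e-04]), 'joint_torque': array([ 8.76622598e-04, -5.61341143e+01, -4.93094301e+01,  7.69122387e-02,
        2.90513935e-02, -5.49023218e-05]), 'tool_pos': array([ 0.17943288, -0.57213037,  0.30176472]), 'orientation': array([-3.10370687e+00, -4.75132461e-01,  1.95717907e-04]), 'force': array([-0.394825  ,  0.55011266,  0.36643796]), 'wrist_torque': array([ 0.02987322, -0.04761942, -0.01154146]), 'gripper_force': 0.0, 'opening': 0.09271275225715524}
```

```bash
python3 -m jog '1 0 0 0 7;1 0 0 0 7;1 0 0 0 7;1 .0113 -.0358 -.002 0;1 .0113 -.0358 -.002 0;1 .0113 -.0358 -.002 0;1 .0113 -.0358 -.002 0;1 .0113 -.0358 -.002 0;1 .0113 -.0358 -.002 0;1 .0113 -.0358 -.002 0' 
python3 -m jog '1 .0113 -.0358 0 0;1 .0113 -.0358 0 0;1 .0113 -.0358 0 0;1 .0113 -.0358 0 0;1 .0113 -.0358 0 0;1 .0113 -.0358 0 0;1 .0113 -.0358 0 0;1 .0113 -.0358 0 0;1 .0113 -.0358 0 0;1 .0113 -.0358 0 0'
python3 -m jog '1 .0113 -.0358 0 0;1 .0113 -.0358 0 0;1 .0113 -.0358 0 0;1 0 0 0 0;1 0 0 0 0'
python3 - <<'E'
from h import *
import pickle
c=cam('wrist');pickle.dump(c,open('w1.pkl','wb'));cv2.imwrite('pics/w1.png',c['color'][:,:,::-1]);print(c['T'].round(3))
E
```

```text
t: 0.93
tool_pos: [0.2742, -0.3256, 0.3163]
orientation: [-3.14, 0.099, 0.0]
force: [0.6, 0.6, 0.6]
opening: 0.0928
gripper_force: 0.0
t: 1.77
tool_pos: [0.4094, 0.0249, 0.3166]
orientation: [3.14, -0.098, 0.0]
force: [1.0, -0.5, 0.3]
opening: 0.093
gripper_force: 0.0
t: 2.18
tool_pos: [0.4497, 0.1296, 0.3158]
orientation: [3.14, -0.093, -0.003]
force: [-0.5, 0.0, -0.0]
opening: 0.0928
gripper_force: 0.0
[[-0.059 -0.96  -0.274  0.525]
 [-0.998  0.057  0.015  0.126]
 [ 0.001  0.274 -0.962  0.397]
 [ 0.     0.     0.     1.   ]]
```

View pics/w1.png

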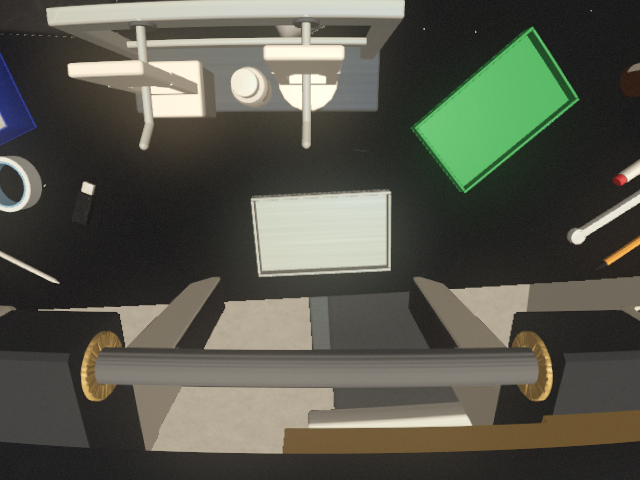

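The wrist view shows the drum tab's top strip from (264,46) to (343,59), the peg tips at (144,149) and (306,147), and the rail's front top edge from (50,23) to (404,17). The tray corners are at (251,199), (390,191), (391,270) and (259,276).

```bash
cat >> fit.py <<'E'
w=pickle.load(open('w1.pkl','rb'))
print('W stand');fit([(w,(50,24),(0,.125,.14)),(w,(404,17),(0,-.125,.14)),(w,(144,149),(-.083,.055,.150)),(w,(306,147),(-.083,-.055,.150))],[.6,.18,0])
print('W pack');fit([(w,(264,59),(-.004,.022,.188)),(w,(343,58),(-.004,-.022,.188)),(w,(264,46),(.004,.022,.188)),(w,(343,45),(.004,-.022,.188))],[.56,.13,0])
print('W tray');fit([(w,(251,198),(.045,.075,.016)),(w,(391,190),(.045,-.075,.016)),(w,(391,270),(-.045,-.075,.016)),(w,(258,277),(-.045,.075,.016))],[.42,.12,0])
E
python3 fit.py
```

```text
stand
[ 0.6038  0.181  -0.0606] -3.47
[[-4.3, -2.1], [3.7, 0.1], [0.4, -0.7], [0.3, -0.8], [-1.5, 1.0], [1.5, 0.6], [2.5, 0.6]]
pack
[ 0.5687  0.1296 -0.0676] -3.87
[[-1.1, -2.4], [-1.2, -0.7], [-0.6, -1.3], [-0.8, -0.1], [3.9, 0.0], [1.6, -1.2]]
tray
[ 0.4201  0.1255 -0.0032] -0.18
[[-0.1, 0.1], [-1.8, 0.2], [-1.9, -1.1], [-0.3, -1.8], [0.7, -0.6], [0.6, -0.7], [1.0, -0.7], [1.3, -0.8]]
W stand
[ 0.6038  0.1825 -0.0594] -3.4
[[-12.1, 1.2], [10.6, 0.0], [-0.3, 0.0], [0.5, 0.8]]
W pack
[ 0.5689  0.1298 -0.0496] -2.84
[[-1.5, 1.6], [1.7, 1.6], [-2.1, -1.5], [1.8, -1.5]]
W tray
[ 0.4203  0.1246 -0.0051] -0.29
[[-0.8, -0.0], [0.3, 0.4], [0.1, -0.1], [0.5, -0.3]]
```

```bash
python3 - <<'E'
from h import *
import pickle
t=pickle.load(open('top.pkl','rb'));s=pickle.load(open('scene.pkl','rb'))
def tri(a,b):
    (o,d),(p,e)=ray(t,a),ray(s,b);k=np.linalg.lstsq(np.c_[d,-e],p-o,rcond=None)[0];print(o+k[0]*d,p+k[1]*e)
for b in((237,185),(235,165),(238,200)):tri((297,170),b)
for z in(.05,.1,.2,.3,.4):print(z,onz(t,(297,170),z).round(3),onz(t,(292,70),z).round(3))
E
python3 -c "
import cv2;i=cv2.imread('pics/scene.png')[60:240,130:370];cv2.imwrite('pics/m.png',cv2.convertScaleAbs(cv2.resize(i,(800,600),interpolation=cv2.INTER_CUBIC),alpha=3,beta=20))"
```

```text
[0.62567732 0.16661269 0.13110031] [0.63787277 0.17486149 0.13433205]
[0.61582107 0.16543561 0.17129873] [0.63353726 0.17772365 0.17600237]
[0.63359768 0.16755857 0.09879738] [0.64194077 0.17310407 0.10100541]
0.05 [0.646 0.169 0.05 ] [0.835 0.183 0.05 ]
0.1 [0.633 0.168 0.1  ] [0.812 0.18  0.1  ]
0.2 [0.609 0.165 0.2  ] [0.765 0.176 0.2  ]
0.3 [0.584 0.162 0.3  ] [0.719 0.171 0.3  ]
0.4 [0.56  0.159 0.4  ] [0.672 0.167 0.4  ]
```

View pics/m.png

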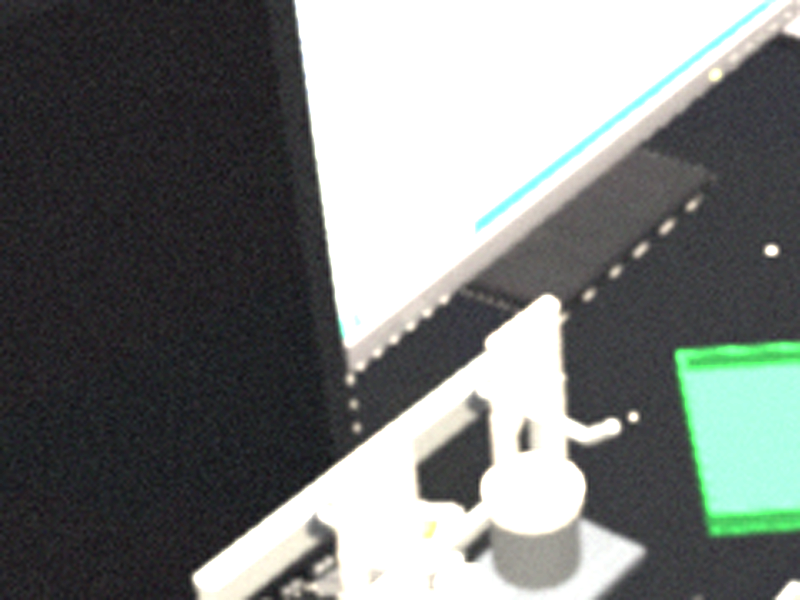

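The boosted crop shows the black monitor's right edge just behind the rail, around (340–355, 330–430). With the current orientation the camera leads forward into it, so I turn the tool half round to put the camera on the robot's side.

```bash
python3 -m jog '1 0 0 0 -7;1 0 0 0 -7;1 0 0 0 -7;1 0 0 0 -7;1 0 0 0 -7;1 0 0 0 -7;1 0 0 0 -7;1 0 0 0 -7;1 0 0 0 -7'
python3 -m jog '1 0 0 0 -7;1 0 0 0 -7;1 0 0 0 -7;1 0 0 0 -7;1 0 0 0 -7;1 0 0 0 -7;1 0 0 0 -7;1 0 0 0 -7;1 0 0 0 -7'
python3 -m jog '1 0 0 0 -7;1 0 0 0 -7;1 0 0 0 -7;1 0 0 0 -7;1 0 0 0 -7;1 0 0 0 -7;1 0 0 0 -7;1 0 0 0 -5;1 0 0 0 0;1 0 0 0 0'
python3 -c "
from h import *
s=robot.read_state();M=R.from_rotvec(s['orientation']).as_matrix();print(M.round(3),s['q'].round(2),s['tool_pos']);print(M.T@(np.array([.5688,.1297,.316])-s['tool_pos']))"
```

```text
t: 2.98
tool_pos: [0.4497, 0.1263, 0.3168]
orientation: [2.726, 1.562, 0.0]
force: [-0.9, 0.3, 0.8]
opening: 0.093
gripper_force: 0.0
t: 3.73
tool_pos: [0.4497, 0.1263, 0.3168]
orientation: [1.508, 2.756, -0.0]
force: [1.0, 0.4, -0.2]
opening: 0.0928
gripper_force: 0.0
t: 4.57
tool_pos: [0.4498, 0.1267, 0.3168]
orientation: [0.106, 3.14, -0.0]
force: [-0.1, 0.6, -0.5]
opening: 0.0926
gripper_force: 0.0
[[-0.998  0.068  0.   ]
 [ 0.068  0.998 -0.   ]
 [-0.    -0.    -1.   ]] [ 0.16 -0.24  1.82 -0.    1.56 -1.34] [0.44981805 0.12671809 0.31684734]
[-0.11850893  0.01100789  0.00087956]
```

```bash
python3 -m jog '1 -.0297 .0028 0 0;1 -.0297 .0028 0 0;1 -.0297 .0028 0 0;1 -.0297 .0028 0 0;1 0 0 .02 0;1 0 0 .02 0;1 0 0 .02 0;1 0 0 .015 0;1 0 0 .01 0;1 0 0 0 0'
python3 - <<'E'
from h import *
c=cam('wrist');cv2.imwrite('pics/w2.png',c['color'][:,:,::-1])
s=robot.read_state();print(s['tool_pos'],s['force'])
E
```

```text
t: 5.4
tool_pos: [0.5679, 0.1309, 0.2289]
orientation: [-0.103, -3.136, 0.001]
force: [-0.3, -0.5, -0.2]
opening: 0.0928
gripper_force: 0.0
[0.56852086 0.13108792 0.23071812] [0.21455056 0.19754154 0.05311075]
```

View pics/w2.png

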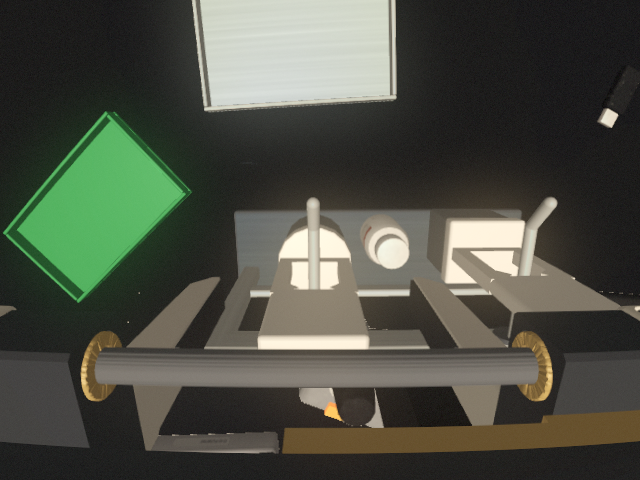

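The wrist view shows the drum tab at (260–368, 290–345), centred between the fingers, with the box pack clear on the right. I close now.

```bash
python3 -m jog '0 0 0 0 0;0 0 0 0 0;0 0 0 0 0;0 0 0 0 0;0 0 0 0 0;0 0 0 0 0;0 0 0 0 0;0 0 0 0 0;0 0 0 0 0;0 0 0 0 0' 20
```

```text
t: 6.28
tool_pos: [0.5692, 0.1316, 0.2318]
orientation: [0.099, 3.14, -0.0]
force: [-0.6, -0.9, -0.2]
opening: 0.0438
gripper_force: 20.0
```

```bash
python3 -m jog '0 0 0 -.008 0;0 0 0 -.008 0;0 0 0 -.007 0;0 0 0 0 0;0 0 0 0 0'
python3 -m jog '0 .01 0 0 0;0 .015 0 0 0;0 .015 0 0 0;0 .015 0 0 0;0 .015 0 0 0;0 .015 0 0 0;0 .01 0 0 0;0 0 0 0 0;0 0 0 0 0'
python3 - <<'E'
from h import *
c=cam('scene');cv2.imwrite('pics/s3.png',c['color'][120:340,180:440,::-1].repeat(2,0).repeat(2,1))
E
```

```text
t: 6.7
tool_pos: [0.5698, 0.1317, 0.256]
orientation: [0.098, 3.138, 0.001]
force: [0.4, -0.8, -1.6]
opening: 0.044
gripper_force: 20.0
t: 7.45
tool_pos: [0.4743, 0.1376, 0.2547]
orientation: [0.098, 3.14, 0.0]
force: [0.3, 0.1, -0.8]
opening: 0.044
gripper_force: 20.0
```

View pics/s3.png

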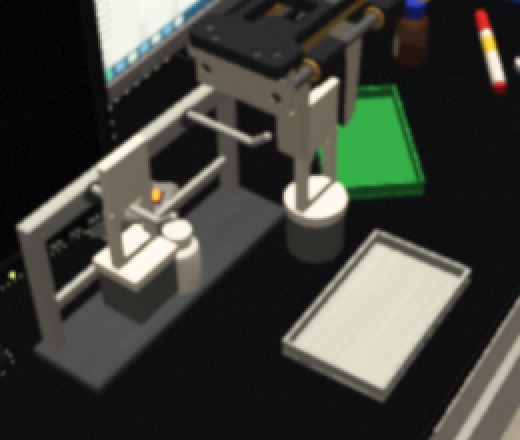

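The drum pack is off its peg and hanging upright in the grip at (315,215). The box pack still hangs at (130,240). I carry the drum pack over the tray and lower it.

```bash
python3 -m jog '0 .0133 -.0038 0 0;0 .0133 -.0038 0 0;0 .0133 -.0038 0 0;0 .0133 -.0038 0 0;0 0 0 .016 0;0 0 0 .016 0;0 0 0 .014 0;0 0 0 .008 0;0 0 0 0 0;0 0 0 0 0'
python3 -m jog '0 0 0 .002 0;0 0 0 .002 0;0 0 0 0 0;0 0 0 0 0'
python3 -m jog '0 0 0 .0015 0;0 0 0 0 0;0 0 0 0 0'
```

```text
t: 8.33
tool_pos: [0.4205, 0.1257, 0.2007]
orientation: [-0.099, -3.139, 0.0]
force: [0.1, 0.2, 0.3]
opening: 0.044
gripper_force: 20.0
t: 8.67
tool_pos: [0.4206, 0.1258, 0.1971]
orientation: [0.098, 3.139, 0.0]
force: [0.2, 0.1, -1.3]
opening: 0.0441
gripper_force: 20.0
t: 8.92
tool_pos: [0.4203, 0.1258, 0.1953]
orientation: [0.098, 3.14, 0.0]
force: [0.2, -1.2, -1.0]
opening: 0.0439
gripper_force: 20.0
```

```bash
for i in 1; do python3 -m jog '0 0 0 .0015 0;0 0 0 0 0;0 0 0 0 0'; done
python3 -m jog '0 0 0 .001 0;0 0 0 0 0;0 0 0 0 0'
```

```text
t: 9.17
tool_pos: [0.4203, 0.1257, 0.1936]
orientation: [-0.099, -3.14, 0.0]
force: [-0.6, -0.3, -0.4]
opening: 0.044
gripper_force: 20.0
t: 9.42
tool_pos: [0.4206, 0.1258, 0.1929]
orientation: [0.098, 3.14, 0.0]
force: [-0.1, -0.7, 0.7]
opening: 0.0436
gripper_force: 20.0
```

```bash
python3 -m jog '0 0 0 .001 0;0 0 0 0 0;0 0 0 0 0'
python3 -m jog '0 0 0 .001 0;0 0 0 0 0;0 0 0 0 0'
```

```text
t: 9.67
tool_pos: [0.4209, 0.1256, 0.1929]
orientation: [0.099, 3.139, -0.0]
force: [-0.9, -1.9, 8.5]
opening: 0.0438
gripper_force: 20.0
t: 9.92
tool_pos: [0.4214, 0.1256, 0.1927]
orientation: [0.098, 3.137, -0.0]
force: [-2.7, -2.3, 12.6]
opening: 0.0438
gripper_force: 20.0
```

It has touched down. I ease off the load, open, and retreat straight up.

```bash
python3 -m jog '0 0 0 -.0018 0;0 0 0 0 0;.55 0 0 0 0;.55 0 0 0 0;.55 0 0 0 0;.65 0 0 0 0;.8 0 0 0 0;1 0 0 0 0;1 0 0 0 0;1 0 0 0 0' 5
python3 -m jog '1 0 0 0 0;1 0 0 0 0;1 0 0 -.01 0;1 0 0 -.025 0;1 0 0 -.035 0;1 0 0 -.035 0;1 0 0 -.03 0;1 0 0 0 0;1 0 0 0 0'
python3 - <<'E'
from h import *
a=cam('scene')['color'][120:340,180:440,::-1].repeat(2,0).repeat(2,1);b=cam('wrist')['color'][::2,::2,::-1][:220]
a=cv2.resize(a,(440,372));cv2.imwrite('pics/f.png',np.hstack([a,cv2.copyMakeBorder(b,0,372-b.shape[0],0,0,0)]))
E
```

```text
t: 10.75
tool_pos: [0.4203, 0.1258, 0.1925]
orientation: [-0.099, -3.14, -0.0]
force: [1.0, 0.3, 0.0]
opening: 0.0797
gripper_force: 0.0
t: 11.5
tool_pos: [0.4214, 0.1259, 0.3306]
orientation: [0.098, 3.135, 0.002]
force: [-0.4, 0.5, -0.2]
opening: 0.093
gripper_force: 0.0
```

View pics/f.png

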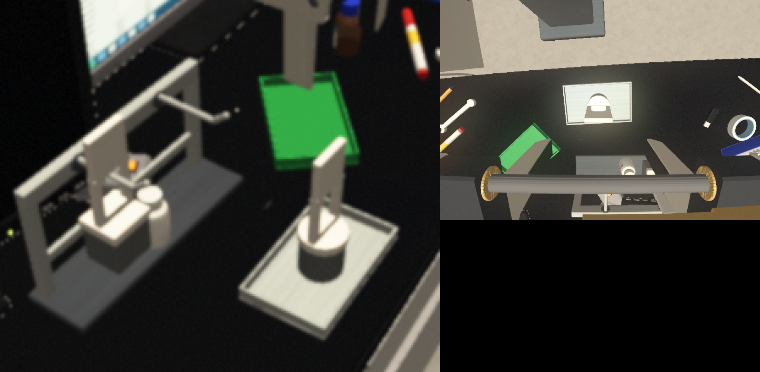

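The drum pack stands upright in the steel tray at (322,240), released. The box pack still hangs at (115,215), and the gripper is clear above.

```bash
python3 -c "
from plant import robot;print(robot.close_job())"
```

```text
the job is handed in; nothing more can be done
None
```

The job is handed in at about 11.6 s: the drum pack stands upright and released in the steel tray, the box pack still hangs on its peg, and the gripper is clear of everything.

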